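# Cap a yoghurt-drink bottle on the hand press

## Task

Stand the filled bottle on the steel base of the cap press, let go of it, and push it into the white vee, firmly but without denting it, until it sits snugly home between both cheeks. Then press the red palm knob down until the loose cap is fully home on the bottle, no harder than it needs, and let the knob come back up, leaving the capped bottle standing in the vee. Keep the bottle upright, keep your fingers off the cap, and leave the plate, bowl and salt shaker where they are.

Things in the scene. Friction and masses are not known exactly. Their poses are not given: they have to be found in the camera images.
- bottle: Filled drink bottle, white with a pale blue band, loose on the table, 0.16 to 0.34 kg. Round straight body 54 mm in diameter up to 90 mm high, then shoulder and neck; 130 mm in all with the cap loose, 124 mm capped. Origin: centre of its underside, z up. Taken by the body from above with the tool's TCP 94 mm over its underside, the gripper clears the cap by about 10 mm.
- cap: Pale blue snap cap, 38 mm in diameter, 14 mm high, started on the bottle's neck. It only goes straight down, 6 mm, against a steady 10 N or so, to a solid stop, and stays where it is left. Its origin is the bottle's when loose, 6 mm lower when home. More than 30 N on it spoils it.
- cap_top (a point): Centre of the cap's top: 130 mm above the bottle's origin when loose, 124 mm when fully home.
- press: The cap press, fixed to the table. Steel base plate 12 mm thick, 150 mm wide (y), from x = -150 to +110 mm of the ram axis. Over the seat hangs the ram bushing, 36 mm in diameter, 187 to 233 mm above the table, on an arm from a column behind. Origin: on the table under the ram axis; x points horizontally from the open front into the vee; z up.
- seat (a point): Point on top of the base plate right under the ram axis, 12 mm above the table; axes as the press. The bottle's underside centre comes to lie on the line through it along x when home in the vee, at x between -7 and +7 mm: the vee, clamped through slots, is left where it was last set for some other bottle, and its depth is not reported: feel for it. The broad ram pad serves anywhere in that range.
- vee_mouth (a point): Fixed point of the press on top of the base plate, 24 mm in front of the seat (x = -24 mm): the middle of the vee's mouth when the vee stands at mid setting (it may stand 7 mm nearer or farther along x). The vee: two upright slick white polyethylene cheeks (vee_c0 left, +y; vee_c1 right), 80 x 12 mm, 50 mm high, at 90 degrees, 124 mm apart at the mouth, and a low tie bar (vee_c2) behind.
- set_down (a point): Fixed point on the base plate 95 mm in front of the seat: a clear place to stand the bottle and let go. An upright gripper cannot follow it under the head: push the lower half of its body from behind, fingertips closed, tool tilted back some 30 degrees. About 6 to 11 N beds it; a side force on the tool shows it leans on one cheek: give way sideways with it. Over 18 N on a cheek dents it.
- ram: Moving part of the press over the seat: black rubber pad 50 mm in diameter, rod, red palm knob. Origin: centre of the pad, 145 mm above the seat at rest (15 mm above a loose cap). Slides straight down up to 27 mm against a spring (about 3 N at first, 6 N at 21 mm) and comes back by itself. Driving the cap takes 15 to 16 N at the knob; a further rise means the cap is on its stop.
- knob_top (a point): Centre of the flat top of the red palm knob, 48 mm in diameter; 281 mm above the seat at rest (293 mm above the table).
- plate: White rounded-square plate, 220 mm wide and 18 mm high, with a clear spoon on it. Loose on the table, to be left alone. Origin: centre of its underside.
- bowl: White bowl, 120 mm in diameter and 50 mm high. Loose, to be left alone. Origin: centre of its underside.
- shaker: Glass salt shaker with a steel top, 44 mm in diameter and 83 mm high. Loose, to be left alone. Origin: centre of its underside.

How it is judged:
By the outcome, as a careful person would: the job done as asked, in the order asked, and still so for the second after the job is handed in, with the robot touching nothing.
It also fails if it takes over 70 s, if anything falls off the work surface, if the arm or the gripper's body presses on something with over 40 N, if the wrist force passes 120 N, or if a joint passes its speed limit or range.

## Robot

A 7-joint arm with a two-finger parallel gripper is mounted at the origin on the work surface. World frame = base frame: x ahead of the robot, y to its left, z up, the work surface at z = 0. Lengths are in mm, angles in rad, forces in N, time in s.
With the tool pointing down it reaches from about 425 to 875 mm from the base axis. Payload 9.9 kg.
Tool frame: the origin (TCP) lies between the finger pads, 19 mm behind the fingertips; this is the grasp point; z points along the fingers, y is the line along which they close (so a half turn about z gives the same grasp; the last joint's range is limited). The gripper opens to 85 mm and grips with 20 to 120 N. Pads are 22 mm wide; open, the fingers measure 114 mm over their backs; the gripper's body (76 mm by 85 mm) begins 54 mm behind the grasp point. The pads swing forward as they close: fully open they stand 13 mm farther back than shut.
Start: joints at [1.097, 0.576, 0.025, 1.437, -0.015, 1.129, -0.057], TCP at [256.507, -624.367, 249.989] pointing down, gripper open.
Joint ranges: [-2.76, 2.76], [-0.34, 2.15], [-1.52, 1.57], [0.19, 2.46], [-1.09, 4.23], [0.17, 1.99], [-2.82, 2.82]. Speed limits (rad/s): [2.22, 2.22, 3.01, 3.01, 3.14, 3.14, 3.14].

## Interface

Orientations are given as [roll, pitch, yaw] about the fixed x, y, z axes, in that order (R = Rz(yaw) Ry(pitch) Rx(roll)).
In Python, from rig import ctrl gives the robot as it stands.
- The arm moves only by the shell command python3 -m inch 'ROWS' [FORCE]. ROWS is JSON, a list of rows, each an object with "hand": the finger opening in mm, from 0 to 85.4; "travel": the shift along the tool's x, y, z in units of 40 mm (1.0 is 40 mm), a list of three; "spin": the turn about the tool's z in units of 6 degrees (1.0 is 6 degrees). A call has 1 to 8 rows; each row shifts and turns the commanded pose from where the row before left it, along the tool's axes as they then stand; what a row does not reach is not made up. A row lasts 1/8 s, in which the tool goes at most 62.5 mm and 10.7 degrees, less where a joint would pass 70% of its speed; a pose out of reach is approached as far as the arm can. A call is refused whole if a number of a shift passes 1 or a number of a turn 1, either way. A call with a gripper value outside its range is refused whole. The fingers move at their own pace and stop on an object; FORCE is the grip in N (left out, the last holds). Time passes only in rows, so rows that do not move let the fingers close. It gives the time, the measured TCP pose, the force, the opening and the grip force at its end, in the units of the state.
- ctrl.sense(): the state, without advancing time (a new reading comes with each control period).
- ctrl.capture(name): name is "scene" or "side" or "wrist"; returns (picture, depth): 384x512x3 uint8, red, green, blue; 384x512 float32, mm along the optical axis (not along the pixel's ray), 0 where there is no reading.
- ctrl.camera_model(name): a dict with "intrinsics" (3x3 intrinsics, pixels), "D" ([k1, k2, p1, p2, k3] as OpenCV has them; the pictures are not rectified), "extrinsics" (4x4, takes a point from world to camera coordinates); the wrist camera has in their place "hand_eye" (4x4, takes a point from camera to tool coordinates, whose origin is the TCP and whose axes are the flange's). Camera axes: x right, y up, looking along -z (the intrinsics and any distortion apply to the point x, -y, -z); pixel columns grow to the right and rows downward; lengths in mm; the calibration is good to about 2 mm. A picture is of the moment at which its call begins: read the wrist's pose just before it. camera_model takes no time and is no camera call.
- ctrl.finish_job(): hands the job in; it is judged then, once.
The state is a dict: "time_s": time; "qpos": joint angles; "qd": joint speeds; "joint_efforts": joint torques, N m; "tool_pos": TCP position; "orientation": TCP orientation; "wrist_force": force on the tool from outside, world axes, zero at the start; "ft_torque": the same for the moment, N m; "finger_gap": finger opening in mm; "finger_force": force on a finger pad.
Only numpy, scipy, OpenCV 4.12 (cv2) and the standard library are available. Lean on these libraries where they do the work, as an engineer would, in place of code of your own. Each camera call takes 0.05 s, during which the arm holds its last target. There are 200 camera calls.

## Working session

There is one attempt and no reset: what is moved stays moved. The work goes in short steps, Python scripts to look and compute and a shell command to move; the robot and the scene stay as the last step left them, time stands still between calls to the robot, and variables do not carry over. Pictures are saved under pics/ and viewed, at most 10 in all, crops included, and the job is handed in when it is done.

```bash
ls; mkdir -p pics; cat > h.py <<'E'
import numpy as np, cv2
from rig import ctrl
from scipy.spatial.transform import Rotation as R
def snap(cam):
    s=ctrl.sense(); p,d=ctrl.capture(cam); return s,p,d
def toolT(s):
    T=np.eye(4); T[:3,:3]=R.from_euler('xyz',s['orientation']).as_matrix(); T[:3,3]=s['tool_pos']; return T
def cam2world(cam,s):
    m=ctrl.camera_model(cam)
    return toolT(s)@np.array(m['hand_eye']) if 'hand_eye' in m else np.linalg.inv(np.array(m['extrinsics']))
def cloud(cam,s,d):
    m=ctrl.camera_model(cam);K=np.array(m['intrinsics'],float);D=np.array(m['D'],float)
    v,u=np.mgrid[0:d.shape[0],0:d.shape[1]]
    n=cv2.undistortPoints(np.stack([u.ravel(),v.ravel()],1).astype(np.float64)[:,None],K,D)[:,0]
    z=d.ravel().astype(float)
    P=np.stack([n[:,0]*z,-n[:,1]*z,-z],1)
    T=cam2world(cam,s); W=P@T[:3,:3].T+T[:3,3]; W[z==0]=np.nan
    return W.reshape(*d.shape,3)
E
python3 - <<'E'
from h import *
ims=[]
for c in ['scene','side','wrist']:
    s,p,d=snap(c); np.savez(f'/tmp/{c}0.npz',p=p,d=d); W=cloud(c,s,d); np.save(f'/tmp/{c}W.npy',W)
    cv2.imwrite(f'pics/{c}0.png',p[:,:,::-1])
print(ctrl.sense())
E
```

```text
pics
{'time_s': 0.15, 'qpos': array([ 1.0972074 ,  0.57635027,  0.02487304,  1.43766086, -0.01499449,
        1.12899106, -0.05651622]), 'qd': array([ 5.10667184e-04, -1.92141739e-03,  1.80382142e-05, -1.17036708e-03,
        1.12140642e-03, -1.02023860e-03, -1.52582488e-03]), 'joint_efforts': array([ 3.28227514e-03, -7.66258979e+01,  2.25303456e+00, -2.86182994e+01,
        1.56300265e-02,  9.73658462e-03,  5.31688818e-05]), 'tool_pos': array([ 256.38373782, -624.09995912,  249.35275297]), 'orientation': array([-3.14037041e+00,  7.63925966e-05,  3.89788287e-01]), 'wrist_force': array([-0.23789604, -0.18266275,  1.07688088]), 'ft_torque': array([0.01081881, 0.0142468 , 0.01003766]), 'finger_force': 0.0, 'finger_gap': 85.24908624650796}
```

View pics/scene0.png

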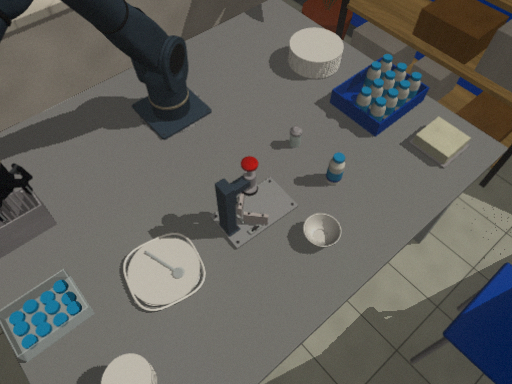

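View pics/side0.png

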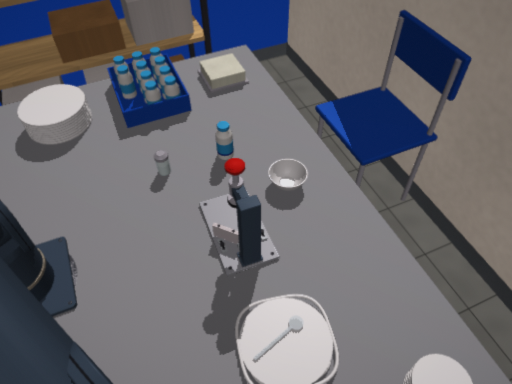

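The scene picture shows the bottle at (336,168), the press with its base at (255,212) and red knob at (249,164), the bowl at (322,232), the shaker at (295,137) and the plate at (165,272). In the side picture the bottle is at (225,142), the knob at (235,168), the base plate at (238,232) and the column at (249,235).

```bash
python3 - <<'E'
from h import *
for c in ['scene','side']:
    z=np.load(f'/tmp/{c}0.npz');p=z['p'];d=z['d'];W=np.load(f'/tmp/{c}W.npy')
    hsv=cv2.cvtColor(p,cv2.COLOR_RGB2HSV)
    red=((hsv[...,0]<8)|(hsv[...,0]>172))&(hsv[...,1]>150)&(hsv[...,2]>90)
    red&=(W[...,2]>200)&(W[...,2]<330)
    q=W[red]; t=q[q[:,2]>q[:,2].max()-8]
    print(c,'red n',len(q),q.mean(0),q.max(0),'top',len(t),t.mean(0),(t.max(0)+t.min(0))/2)
    for n,(u,v) in dict(scene=dict(bottle=(336,168),bowl=(322,232),shaker=(295,137),plate=(165,272)),side=dict(bottle=(225,142),bowl=(288,176),shaker=(162,163),plate=(287,340)))[c].items():
        x0=W[v,u]
        m=(np.hypot(W[...,0]-x0[0],W[...,1]-x0[1])<(60 if n!='plate' else 150))&(W[...,2]>(10 if n!='plate' else 6))&(W[...,2]<150)
        q=W[m]
        print(n,x0.round(),len(q),'min',q.min(0).round(),'max',q.max(0).round())
        if n in('bottle','shaker'):
            t=q[q[:,2]>q[:,2].max()-8]; print('  top',len(t),t.mean(0).round(1),t.min(0).round(),t.max(0).round())
            b=q[(q[:,2]>20)&(q[:,2]<80)][:,:2]
            r=27 if n=='bottle' else 20
            from scipy.optimize import least_squares
            f=least_squares(lambda c:np.hypot(*(b-c).T)-r,t.mean(0)[:2],loss='soft_l1');print('  circ',f.x.round(1),f.cost/len(b))
    # base plate top: near z=12 around press
    kn=(W[red].max(0)+W[red].min(0))/2
    m=(np.hypot(W[...,0]-kn[0],W[...,1]-kn[1])<220)&(abs(W[...,2]-12)<4)
    m=cv2.morphologyEx(m.astype(np.uint8),cv2.MORPH_OPEN,np.ones((3,3)))
    n,l,st,_=cv2.connectedComponentsWithStats(m); i=1+np.argmax(st[1:,4]); q=W[l==i]
    r=cv2.minAreaRect(q[:,:2].astype(np.float32)); print('plate',len(q),q[:,2].mean(),r,cv2.boxPoints(r).round().tolist())
    # column: high points near press
    m=(np.hypot(W[...,0]-kn[0],W[...,1]-kn[1])<140)&(W[...,2]>185)&(W[...,2]<245)&(hsv[...,1]>60)&~red
    q=W[m]; print('col',len(q),q.min(0).round(),q.max(0).round(),q.mean(0).round())
    tb=W[(abs(W[...,2])<8)]; print('table z',np.median(tb[:,2]))
E
```

```text
scene red n 185 [576.60746809 -81.03859123 290.06636586] [599.00052046 -56.60392988 297.01029188] top 125 [575.24297098 -79.77145819 291.5564967 ] [576.57257299 -78.54317166 293.02173217]
bottle [665. 221.  96.] 442 min [629. 211.  11.] max [681. 259. 133.]
  top 73 [653.5 239.5 128.7] [636. 223. 125.] [672. 259. 133.]
  circ [652.8 240.7] 0.6109617582288788
bowl [779.  55.  10.] 666 min [723.  -2.  10.] max [838. 103.  55.]
shaker [460. 233.  61.] 208 min [428. 227.  11.] max [470. 270.  87.]
  top 42 [449.8 247.   82. ] [435. 234.  79.] [466. 261.  87.]
  circ [447.  249.4] 1.6375553474480653
plate [ 567. -408.   17.] 4501 min [ 421. -548.    6.] max [ 682. -287.   29.]
plate 589 11.133580860392572 ((590.2818603515625, 22.044281005859375), (111.57117462158203, 147.5279998779297), 70.92559814453125) [[502.0, -7.0], [642.0, -55.0], [678.0, 51.0], [539.0, 99.0]]
col 28 [ 562. -182.  189.] [ 597. -105.  228.] [ 577. -133.  221.]
table z -0.8894728938416847
side red n 255 [572.16988419 -83.79591705 291.16749775] [596.2873808  -56.2958433  296.79661643] top 204 [572.48178317 -81.91636431 292.24027355] [573.80734974 -82.12228626 292.81493705]
bottle [648. 215.  80.] 547 min [624. 210.  10.] max [678. 259. 134.]
  top 89 [651.8 238.9 129.8] [634. 219. 126.] [672. 259. 134.]
  circ [652.2 241.2] 0.7245042139702841
bowl [797.  63.   7.] 630 min [738.   8.  10.] max [842. 104.  53.]
shaker [444. 231.  56.] 303 min [424. 225.  10.] max [466. 267.  87.]
  top 68 [444.  245.   82.6] [426. 228.  79.] [459. 262.  87.]
  circ [445.3 250. ] 0.9883515179875381
plate [ 561. -407.   19.] 7438 min [ 438. -524.    8.] max [ 677. -288.   28.]
plate 842 11.878437971627225 ((548.320556640625, 4.8642425537109375), (136.38699340820312, 93.73878479003906), 87.52862548828125) [[499.0, -61.0], [592.0, -65.0], [598.0, 71.0], [504.0, 75.0]]
col 475 [ 544. -186.  185.] [589. -95. 245.] [ 566. -161.  219.]
table z 0.014060663993859635
```

```bash
python3 -c "
from h import *
print(np.array(ctrl.camera_model('wrist')['hand_eye']).round(2).tolist(), ctrl.camera_model('wrist')['intrinsics'])"
python3 -m inch '[{"hand":85,"travel":[0.2,-0.2,-1],"spin":0},{"hand":85,"travel":[0.5,-0.5,-1],"spin":0},{"hand":85,"travel":[0.9,-0.8,-1],"spin":0},{"hand":85,"travel":[0.9,-0.8,-1],"spin":0},{"hand":85,"travel":[0.9,-0.8,0],"spin":0},{"hand":85,"travel":[0.9,-0.8,0],"spin":0},{"hand":85,"travel":[0.9,-0.8,0],"spin":0},{"hand":85,"travel":[0.9,-0.8,0],"spin":0}]'
python3 -m inch '[{"hand":85,"travel":[0.9,-0.8,0],"spin":0},{"hand":85,"travel":[0.9,-0.8,0],"spin":0},{"hand":85,"travel":[0.9,-0.8,0],"spin":0},{"hand":85,"travel":[0.9,-0.8,0],"spin":0},{"hand":85,"travel":[0.9,-0.8,0],"spin":0},{"hand":85,"travel":[0.9,-0.8,0],"spin":0},{"hand":85,"travel":[0.9,-0.8,0],"spin":0},{"hand":85,"travel":[0.9,-0.8,0],"spin":0}]'
```

```text
[[-0.0, 0.96, 0.3, 75.95], [1.0, 0.0, 0.0, -0.28], [-0.0, 0.3, -0.96, -122.83], [0.0, 0.0, 0.0, 1.0]] [[318.91973364   0.         255.74636978]
 [  0.         318.91973364 188.16983108]
 [  0.           0.           1.        ]]
time_s: 1.15
tool_pos: [398.9, -326.7, 409.8]
orientation: [-3.141, 0.0, 0.39]
wrist_force: [0.1, -1.1, 0.2]
finger_gap: 84.8
finger_force: 0.0
time_s: 2.15
tool_pos: [568.1, 19.3, 409.7]
orientation: [3.142, 0.0, 0.39]
wrist_force: [0.8, -0.6, -0.6]
finger_gap: 85.0
finger_force: 0.0
```

```bash
python3 - <<'E'
from h import *
s,p,d=snap('wrist'); W=cloud('wrist',s,d); np.savez('/tmp/wrist1.npz',p=p,d=d,W=W)
s2,p2,d2=snap('scene'); np.savez('/tmp/scene1.npz',p=p2,d=d2,W=cloud('scene',s2,d2))
s3,p3,d3=snap('side'); np.savez('/tmp/side1.npz',p=p3,d=d3,W=cloud('side',s3,d3))
print(s['tool_pos'],s['wrist_force'])
cv2.imwrite('pics/wrist1.png',cv2.resize(p,None,fx=1.5,fy=1.5)[:,:,::-1])
K=np.hstack([cv2.resize(p2[20:260,150:350],None,fx=2,fy=2),cv2.resize(p3[20:260,130:330],None,fx=2,fy=2)])
cv2.imwrite('pics/ext1.png',K[:,:,::-1])
E
```

```text
[568.06948357  19.27448688 409.72485023] [ 0.80990489 -0.63478633 -0.63609675]
```

View pics/wrist1.png

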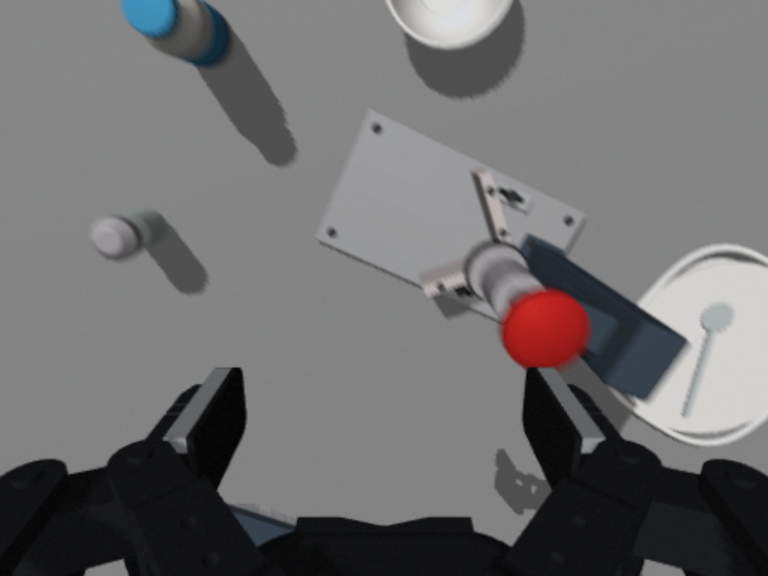

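View pics/ext1.png

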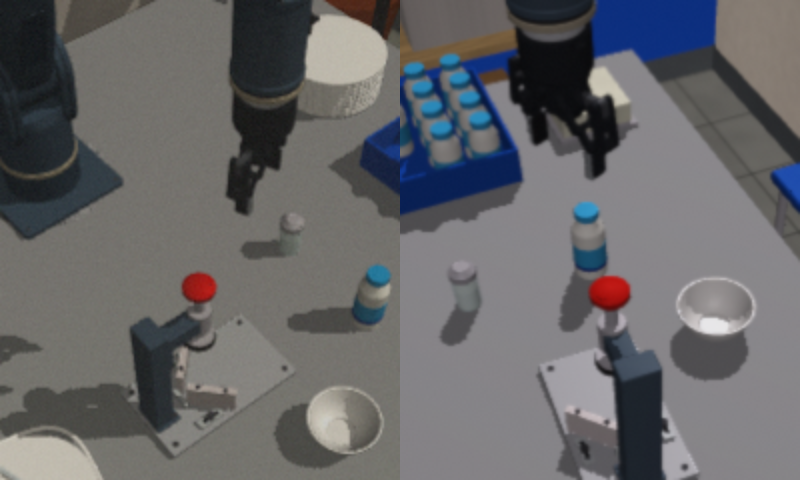

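The wrist picture shows the plate's corners at about (369,110), (318,238), (585,215), the cheeks at (490,205) and (450,278), the knob at (546,328), the bottle at (180,30) and the shaker at (115,237). The outside views show the open fingers with knuckles that bulge outward. I need the finger profile and the press yaw.

```bash
python3 - <<'E'
from h import *
s=ctrl.sense(); T=np.linalg.inv(toolT(s))
for c in ['scene','side','wrist']:
    W=np.load(f'/tmp/{c}1.npz')['W'].reshape(-1,3); W=W[np.isfinite(W[:,0])]
    q=W@T[:3,:3].T+T[:3,3]; q=q[(np.hypot(q[:,0],q[:,1])<130)&(q[:,2]<40)]
    print(c,[(z,*q[(q[:,2]>=z)&(q[:,2]<z+10)][:,1].round().astype(int)[[np.argmin(q[(q[:,2]>=z)&(q[:,2]<z+10)][:,1]),np.argmax(q[(q[:,2]>=z)&(q[:,2]<z+10)][:,1])]]) for z in range(-190,30,10) if ((q[:,2]>=z)&(q[:,2]<z+10)).sum()>3])
    print('  x',[(z,int(q[(q[:,2]>=z)&(q[:,2]<z+10)][:,0].min()),int(q[(q[:,2]>=z)&(q[:,2]<z+10)][:,0].max())) for z in range(-190,30,10) if ((q[:,2]>=z)&(q[:,2]<z+10)).sum()>3])
# press yaw from wrist view: corners in 1.5x pixels intersected with z=12
m=ctrl.camera_model('wrist');K=np.array(m['intrinsics'],float);D=np.array(m['D'],float);C=toolT(s)@np.array(m['hand_eye'])
def hit(uv,z):
    n=cv2.undistortPoints(np.array([[uv]],float)/1.5,K,D)[0,0]; r=C[:3,:3]@np.array([n[0],-n[1],-1]); o=C[:3,3]; return (o+r*(z-o[2])/r[2]).round(1)
for uv,z in [((369,110),12),((318,238),12),((585,215),12),((546,328),293),((377,128),12),((332,232),12),((569,221),12)]: print(uv,hit(uv,z))
z=np.load('/tmp/wrist1.npz');p=z['p'];W=z['W']
hsv=cv2.cvtColor(p,cv2.COLOR_RGB2HSV)
red=((hsv[...,0]<8)|(hsv[...,0]>172))&(hsv[...,1]>150)&(hsv[...,2]>80)&(W[...,2]>286)
q=W[red]; print('knob',len(q),cv2.minEnclosingCircle(q[:,:2].astype(np.float32)),np.median(q[:,2]))
m=(abs(W[...,2]-12)<5)&(W[...,0]>450)&(W[...,0]<720)&(W[...,1]>-200)&(W[...,1]<140)
m=cv2.morphologyEx(m.astype(np.uint8),cv2.MORPH_OPEN,np.ones((3,3)));n,l,st,_=cv2.connectedComponentsWithStats(m);i=1+np.argmax(st[1:,4]);q=W[l==i]
r=cv2.minAreaRect(q[:,:2].astype(np.float32));print(q[:,2].mean(),r,cv2.boxPoints(r).round().tolist())
E
```

```text
scene [(-190, np.int64(-20), np.int64(39)), (-180, np.int64(-22), np.int64(40)), (-170, np.int64(20), np.int64(36)), (-160, np.int64(-13), np.int64(34)), (-150, np.int64(-11), np.int64(36)), (-140, np.int64(-15), np.int64(35)), (-130, np.int64(-9), np.int64(34)), (-120, np.int64(-9), np.int64(35)), (-110, np.int64(19), np.int64(36)), (-100, np.int64(13), np.int64(66)), (-90, np.int64(3), np.int64(67)), (-80, np.int64(-18), np.int64(68)), (-70, np.int64(-38), np.int64(69)), (-60, np.int64(-39), np.int64(71)), (-50, np.int64(-71), np.int64(71)), (-40, np.int64(-52), np.int64(67)), (-30, np.int64(-55), np.int64(53)), (-20, np.int64(-50), np.int64(53)), (-10, np.int64(-51), np.int64(54)), (0, np.int64(-50), np.int64(48))]
  x [(-190, -38, 46), (-180, -29, 46), (-170, -28, 36), (-160, -26, 41), (-150, -23, 41), (-140, -23, 42), (-130, -30, 41), (-120, -28, 41), (-110, -13, 31), (-100, -7, 16), (-90, -15, 23), (-80, -13, 23), (-70, -13, 21), (-60, -6, 21), (-50, -7, 17), (-40, 6, 17), (-30, 0, 15), (-20, -1, 15), (-10, -1, 16), (0, -2, 15)]
side [(-190, np.int64(-28), np.int64(42)), (-180,
[... 1283 characters left out ...]
nt64(-55), np.int64(57)), (0, np.int64(-54), np.int64(50))]
  x [(-80, 15, 20), (-70, 5, 18), (-60, -6, 18), (-50, -13, 14), (-40, 0, 14), (-30, -11, 12), (-20, -11, 12), (-10, -11, 12), (0, -11, 11)]
(369, 110) [652.8  72.9  12. ]
(318, 238) [508.1  75.3  12. ]
(585, 215) [ 642.7 -183.6   12. ]
(546, 328) [579.  -68.5 293. ]
(377, 128) [639.8  58.8  12. ]
(332, 232) [520.3  63.4  12. ]
(569, 221) [ 630.4 -171.    12. ]
knob 2054 ((574.5287475585938, -75.32522583007812), 23.322328567504883) 291.54163282783725
11.130846912839726 ((575.7085571289062, -17.31664276123047), (179.06915283203125, 150.98385620117188), 87.7260513305664) [[497.0, -104.0], [648.0, -110.0], [655.0, 69.0], [504.0, 75.0]]
```

The tool moves only by shifts and a spin about its own axis, so I do the upright grasp and placing first. The press yaw is about -92.3° and the ram axis is near (574.5, -76.5).

```bash

python3 -m inch '[{"hand":85,"travel":[0.8,-0.86,0],"spin":0},{"hand":85,"travel":[0.8,-0.86,0],"spin":0},{"hand":85,"travel":[0.8,-0.86,0],"spin":0},{"hand":85,"travel":[0.8,-0.86,0],"spin":0},{"hand":85,"travel":[0.82,-0.86,0.3],"spin":0},{"hand":85,"travel":[0,0,0.6],"spin":-1},{"hand":85,"travel":[0,0,0.6],"spin":-1},{"hand":85,"travel":[0,0,0.6],"spin":-1}]'
python3 -m inch '[{"hand":85,"travel":[0,0,0.6],"spin":-1},{"hand":85,"travel":[0,0,0.6],"spin":-1},{"hand":85,"travel":[0,0,0.6],"spin":-1},{"hand":85,"travel":[0,0,0.6],"spin":-1},{"hand":85,"travel":[0,0,0.6],"spin":-1},{"hand":85,"travel":[0,0,0.5],"spin":-1},{"hand":85,"travel":[0,0,0],"spin":-1},{"hand":85,"travel":[0,0,0],"spin":-0.9}]'
python3 - <<'E'
from h import *
s,p,d=snap('wrist'); W=cloud('wrist',s,d); print(s['tool_pos'],s['orientation'],s['qpos'].round(2),s['wrist_force'])
m=(np.hypot(W[...,0]-652,W[...,1]-241)<45)&(W[...,2]>15)&(W[...,2]<140); q=W[m]
t=q[(q[:,2]>q[:,2].max()-6)]; print(q[:,2].max(),cv2.minEnclosingCircle(t[:,:2].astype(np.float32)))
cv2.imwrite('pics/w2.png',p[:,:,::-1])
E
```

```text
time_s: 3.3
tool_pos: [651.2, 236.4, 324.9]
orientation: [3.141, 0.001, 0.706]
wrist_force: [-0.1, 0.2, 0.3]
finger_gap: 85.2
finger_force: 0.0
time_s: 4.3
tool_pos: [651.2, 236.0, 185.3]
orientation: [-3.141, 0.002, 1.533]
wrist_force: [-0.4, -1.0, 0.5]
finger_gap: 85.3
finger_force: 0.0
[651.2357985  236.00210918 185.31215577] [-3.14101603e+00  1.64042295e-03  1.53291570e+00] [-0.11  0.7  -0.56  1.45  0.4   1.1  -0.78] [-0.3901728  -1.03605558  0.52173479]
130.96130623574075 ((652.44140625, 241.25123596191406), 19.507278442382812)
```

```bash

python3 -m inch '[{"hand":85,"travel":[0.13,0.02,0.2],"spin":0},{"hand":85,"travel":[0,0,0.7],"spin":0},{"hand":85,"travel":[0,0,0.7],"spin":0},{"hand":85,"travel":[0,0,0.5],"spin":0},{"hand":85,"travel":[0,0,0.18],"spin":0},{"hand":85,"travel":[0,0,0],"spin":0},{"hand":50,"travel":[0,0,0],"spin":0},{"hand":50,"travel":[0,0,0],"spin":0}]' 30
python3 -m inch '[{"hand":45,"travel":[0,0,0],"spin":0},{"hand":45,"travel":[0,0,0],"spin":0},{"hand":45,"travel":[0,0,0],"spin":0},{"hand":45,"travel":[0,0,0],"spin":0}]'
```

```text
time_s: 5.35
tool_pos: [652.6, 243.6, 95.8]
orientation: [3.14, -0.001, 1.531]
wrist_force: [-0.7, -1.0, 4.1]
finger_gap: 52.7
finger_force: 31.3
time_s: 5.85
tool_pos: [652.6, 243.5, 95.8]
orientation: [3.14, -0.001, 1.531]
wrist_force: [-0.6, -0.4, 6.8]
finger_gap: 53.0
finger_force: 31.3
```

```bash

python3 -m inch '[{"hand":45,"travel":[0,0,-0.25],"spin":0},{"hand":45,"travel":[0,0,-0.5],"spin":0},{"hand":45,"travel":[0,0,-0.5],"spin":0},{"hand":45,"travel":[-0.2,-0.05,0],"spin":0},{"hand":45,"travel":[-0.5,-0.15,0],"spin":0},{"hand":45,"travel":[-0.7,-0.2,0],"spin":0},{"hand":45,"travel":[-0.7,-0.2,0],"spin":0},{"hand":45,"travel":[-0.7,-0.2,0],"spin":0}]'
python3 -m inch '[{"hand":45,"travel":[-0.7,-0.2,0],"spin":0},{"hand":45,"travel":[-0.7,-0.2,0],"spin":0},{"hand":45,"travel":[-0.7,-0.2,0],"spin":0},{"hand":45,"travel":[-0.5,-0.2,0],"spin":0},{"hand":45,"travel":[-0.2,-0.15,0],"spin":0},{"hand":45,"travel":[0,-0.08,0.2],"spin":0},{"hand":45,"travel":[0,0,0.4],"spin":0},{"hand":45,"travel":[0,0,0.2],"spin":0}]'
python3 -m inch '[{"hand":45,"travel":[0,0,0],"spin":0}]'
```

```text
time_s: 6.85
tool_pos: [614.8, 130.8, 144.3]
orientation: [-3.141, 0.001, 1.531]
wrist_force: [0.4, -0.9, -2.1]
finger_gap: 52.6
finger_force: 32.2
time_s: 7.85
tool_pos: [569.6, 23.3, 111.0]
orientation: [-3.14, -0.0, 1.533]
wrist_force: [-0.9, -0.2, -1.2]
finger_gap: 52.7
finger_force: 32.2
time_s: 7.98
tool_pos: [569.6, 23.0, 111.5]
orientation: [-3.14, -0.0, 1.532]
wrist_force: [0.5, -0.7, -2.5]
finger_gap: 52.6
finger_force: 32.2
```

```bash

python3 -m inch '[{"hand":45,"travel":[-0.05,0.22,0],"spin":0},{"hand":45,"travel":[0,0,0.05],"spin":0},{"hand":45,"travel":[0,0,0.03],"spin":0},{"hand":45,"travel":[0,0,0.02],"spin":0},{"hand":45,"travel":[0,0,0],"spin":0}]'
```

```text
time_s: 8.6
tool_pos: [578.6, 20.0, 108.7]
orientation: [-3.142, 0.0, 1.531]
wrist_force: [0.0, -0.2, -2.3]
finger_gap: 52.8
finger_force: 32.2
```

```bash

python3 -m inch '[{"hand":45,"travel":[0,0,0.02],"spin":0},{"hand":45,"travel":[0,0,0.01],"spin":0}]'
python3 -m inch '[{"hand":45,"travel":[0,0,0.02],"spin":0},{"hand":45,"travel":[0,0,0],"spin":0}]'
```

```text
time_s: 8.85
tool_pos: [578.8, 20.0, 107.8]
orientation: [3.141, 0.0, 1.531]
wrist_force: [-1.9, -1.3, 5.9]
finger_gap: 52.5
finger_force: 32.8
time_s: 9.1
tool_pos: [578.8, 20.0, 107.7]
orientation: [3.141, 0.001, 1.531]
wrist_force: [-3.9, -1.7, 11.0]
finger_gap: 52.4
finger_force: 33.4
```

```bash

python3 -m inch '[{"hand":45,"travel":[0,0,-0.03],"spin":0},{"hand":70,"travel":[0,0,0],"spin":0},{"hand":80,"travel":[0,0,0],"spin":0},{"hand":80,"travel":[0,0,0],"spin":0},{"hand":80,"travel":[0,0,-0.3],"spin":0},{"hand":80,"travel":[0,0,-0.7],"spin":0},{"hand":80,"travel":[0,0,-1],"spin":0},{"hand":80,"travel":[0.3,0,-1],"spin":0}]'
python3 - <<'E'
from h import *
s,p,d=snap('wrist'); W=cloud('wrist',s,d); print(s['tool_pos'],s['qpos'].round(2))
m=(np.hypot(W[...,0]-578,W[...,1]-18)<45)&(W[...,2]>25)&(W[...,2]<160); q=W[m]
t=q[(q[:,2]>q[:,2].max()-6)]; print(q[:,2].max(),cv2.minEnclosingCircle(t[:,:2].astype(np.float32)))
cv2.imwrite('pics/w3.png',p[:,:,::-1])
E
```

```text
time_s: 10.1
tool_pos: [579.1, 31.2, 229.7]
orientation: [3.142, 0.0, 1.53]
wrist_force: [1.3, 0.2, 0.8]
finger_gap: 79.8
finger_force: 0.0
[579.09504796  31.22907929 229.72235711] [ 0.27  0.51 -0.63  1.71  0.34  1.04 -0.51]
143.3545604201016 ((578.43310546875, 18.003746032714844), 19.5533447265625)
```

View pics/w3.png

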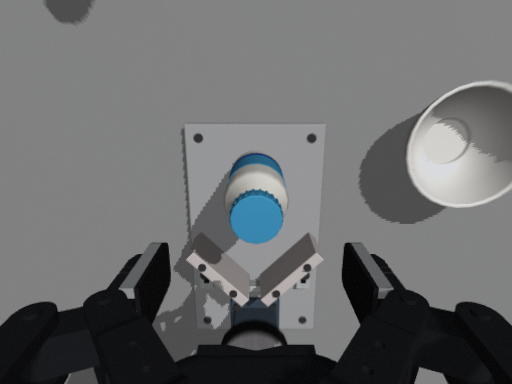

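The bottle stands on the base centred before the vee, with its cap at (257,218) and the cheeks running from (203,238) and (309,238) to an apex near (255,290). To lean the tool I'll go up to the arm's inner reach limit in free air and see how it gives way.

```bash

python3 -m inch '[{"hand":0,"travel":[0.8,-0.6,-0.6],"spin":0},{"hand":0,"travel":[1,-0.6,-0.6],"spin":0},{"hand":0,"travel":[1,-0.6,-0.6],"spin":0},{"hand":0,"travel":[1,-0.6,0],"spin":0},{"hand":0,"travel":[1,-0.6,0],"spin":0},{"hand":0,"travel":[1,-0.6,0],"spin":0},{"hand":0,"travel":[1,-0.6,0],"spin":0},{"hand":0,"travel":[1,-0.6,0],"spin":0}]'
python3 -m inch '[{"hand":0,"travel":[0.4,-1,0],"spin":0},{"hand":0,"travel":[0.3,-1,0],"spin":0},{"hand":0,"travel":[0.3,-1,0],"spin":0},{"hand":0,"travel":[0.2,-1,0],"spin":0},{"hand":0,"travel":[0.1,-1,0],"spin":0},{"hand":0,"travel":[0,-1,0],"spin":0},{"hand":0,"travel":[0,-1,0],"spin":0},{"hand":0,"travel":[0,-0.5,0],"spin":0}]'
python3 -m inch '[{"hand":0,"travel":[-0.5,0,0],"spin":0},{"hand":0,"travel":[-0.5,0,0],"spin":0},{"hand":0,"travel":[-0.5,0,0],"spin":0},{"hand":0,"travel":[-0.5,0,0],"spin":0}]'
python3 -c "
from h import *
print(ctrl.sense()['qpos'].round(3))"
```

```text
time_s: 11.15
tool_pos: [398.7, 352.6, 300.6]
orientation: [3.141, -0.001, 1.531]
wrist_force: [0.4, -0.8, 0.8]
finger_gap: 0.1
finger_force: 0.0
time_s: 12.15
tool_pos: [99.6, 415.2, 300.7]
orientation: [3.141, -0.001, 1.534]
wrist_force: [-0.2, 0.6, -0.4]
finger_gap: -0.0
finger_force: 0.0
time_s: 12.65
tool_pos: [98.5, 334.6, 300.3]
orientation: [3.141, -0.001, 1.532]
wrist_force: [0.2, -0.2, 0.0]
finger_gap: 0.1
finger_force: 0.0
[-0.587  0.063 -0.871  2.093  0.058  1.008 -1.527]
```

```bash

python3 -m inch '[{"hand":0,"travel":[-0.5,0,0],"spin":0},{"hand":0,"travel":[-0.5,0,0],"spin":0},{"hand":0,"travel":[-0.5,0,0],"spin":0}]'
python3 -c "
from h import *
print(ctrl.sense()['qpos'].round(3))"
```

```text
time_s: 13.02
tool_pos: [96.1, 274.7, 300.3]
orientation: [3.141, -0.001, 1.532]
wrist_force: [1.0, 0.3, 0.3]
finger_gap: -0.1
finger_force: 0.0
[-0.503 -0.07  -0.812  2.191 -0.06   0.999 -1.321]
```

```bash

python3 -m inch '[{"hand":0,"travel":[-0.4,0,0.6],"spin":0},{"hand":0,"travel":[-0.4,0,0.6],"spin":0},{"hand":0,"travel":[-0.4,0,0.6],"spin":0}]'
python3 -c "
from h import *
print(ctrl.sense()['qpos'].round(3))"
```

```text
time_s: 13.4
tool_pos: [94.5, 227.0, 227.7]
orientation: [3.14, -0.001, 1.532]
wrist_force: [-0.3, 0.4, 0.8]
finger_gap: -0.2
finger_force: 0.0
[-0.501 -0.037 -0.816  2.41  -0.037  0.756 -1.329]
```

```bash

python3 -m inch '[{"hand":0,"travel":[-0.3,0,0.4],"spin":0},{"hand":0,"travel":[-0.3,0,0.4],"spin":0},{"hand":0,"travel":[-0.3,0,0.4],"spin":0}]'
python3 -c "
from h import *
print(ctrl.sense()['qpos'].round(3))"
```

```text
time_s: 13.78
tool_pos: [97.3, 210.4, 205.9]
orientation: [3.141, 0.021, 1.529]
wrist_force: [0.1, 0.4, 0.1]
finger_gap: -0.3
finger_force: 0.0
[-0.096  0.019 -1.23   2.459  0.035  0.697 -1.396]
```

The inner limit tilts the tool the way I want (pitch +0.02). I'll see if that accumulates.

```bash

python3 -m inch '[{"hand":0,"travel":[-0.5,0,0.5],"spin":0},{"hand":0,"travel":[-0.5,0,0.5],"spin":0}]'
python3 -m inch '[{"hand":0,"travel":[0,0,0.8],"spin":0},{"hand":0,"travel":[0,0,0.8],"spin":0}]'
python3 -c "
from h import *
print(ctrl.sense()['qpos'].round(3))"
```

```text
time_s: 14.02
tool_pos: [109.1, 197.4, 202.5]
orientation: [-3.132, 0.046, 1.521]
wrist_force: [-26.1, 13.1, 0.2]
finger_gap: -0.1
finger_force: 0.0
time_s: 14.28
tool_pos: [121.1, 217.2, 171.6]
orientation: [-3.121, 0.07, 1.522]
wrist_force: [0.7, -1.6, 1.3]
finger_gap: -0.2
finger_force: 0.0
[-0.077  0.384 -1.52   2.459  0.509  0.802 -2.039]
```

```bash
python3 - <<'E'
from h import *
W=np.load('/tmp/sceneW.npy')
for uv in [(315,40),(293,55),(342,50),(380,95),(435,140),(250,60),(270,40),(230,60)]: print(uv,W[uv[1],uv[0]].round())
q=W.reshape(-1,3); 
H,xe,ye=np.histogram2d(q[:,0],q[:,1],bins=[np.arange(0,520,40),np.arange(160,680,40)],weights=None)
M=np.full(H.shape,-1)
for i in range(H.shape[0]):
  print(int(xe[i]),[int(np.nanmax(np.r_[-1,q[(q[:,0]>=xe[i])&(q[:,0]<xe[i+1])&(q[:,1]>=ye[j])&(q[:,1]<ye[j+1]),2]])) for j in range(H.shape[1])])
E
```

```text
(315, 40) [140. 653.  89.]
(293, 55) [138. 528.  76.]
(342, 50) [259. 692.  90.]
(380, 95) [525. 623.  73.]
(435, 140) [792. 622.  47.]
(250, 60) [-28. 433.  -3.]
(270, 40) [-71. 590.   1.]
(230, 60) [-89. 369.  -7.]
0 [4, 5, 4, 3, 4, 5, 6, 7, 6, 8, 5, 6]
40 [3, 4, 3, 8, 5, 4, 3, 9, 6, 8, 93, 96]
80 [4, 6, 4, 4, 5, 7, 5, 5, 7, 96, 95, 93]
120 [3, 4, 5, 4, 5, 4, 4, 4, 5, 95, 96, 96]
160 [5, 6, 4, 4, 3, 4, 5, 4, 5, 96, 95, 95]
200 [4, 5, 4, 6, 5, 6, 4, 4, 5, 98, 96, 94]
240 [5, 3, 3, 5, 5, 3, 2, 6, 4, 77, 95, 94]
280 [5, 4, 5, 5, 4, 5, 5, 4, 3, 3, 5, 4]
320 [5, 4, 6, 4, 4, 4, 3, 5, 3, 7, 2, 6]
360 [4, 4, 5, 8, 4, 5, 4, 6, 68, 73, 72, 71]
400 [4, 77, 86, 5, 2, 2, 3, 3, 74, -1, 8, 11]
440 [4, 86, 86, 4, 2, 5, 5, 5, 71, 123, 8, 122]
```

```bash

python3 -m inch '[{"hand":0,"travel":[0.9,0,0],"spin":0},{"hand":0,"travel":[0.9,0,0],"spin":0},{"hand":0,"travel":[0.9,0,0.3],"spin":0},{"hand":0,"travel":[0.9,0,0.6],"spin":0},{"hand":0,"travel":[0.3,0,0.8],"spin":0}]'
python3 -m inch '[{"hand":0,"travel":[-0.6,0,0],"spin":0},{"hand":0,"travel":[-0.6,0,0],"spin":0},{"hand":0,"travel":[-0.6,0,0],"spin":0}]'
python3 -c "
from h import *
print(ctrl.sense()['qpos'].round(3))"
```

```text
time_s: 14.9
tool_pos: [124.3, 371.0, 92.8]
orientation: [-3.118, 0.067, 1.527]
wrist_force: [0.7, 0.1, -0.7]
finger_gap: -0.3
finger_force: 0.0
time_s: 15.28
tool_pos: [121.3, 295.9, 98.4]
orientation: [-3.119, 0.069, 1.528]
wrist_force: [-0.5, 0.5, -0.3]
finger_gap: 0.1
finger_force: 0.0
[-0.529  0.579 -1.155  2.416  0.807  0.717 -2.362]
```

```bash

python3 -m inch '[{"hand":0,"travel":[-0.5,0,0.3],"spin":0},{"hand":0,"travel":[-0.5,0,0.3],"spin":0},{"hand":0,"travel":[-0.8,0,0],"spin":0}]'
python3 -m inch '[{"hand":0,"travel":[-0.8,0,0],"spin":0},{"hand":0,"travel":[-0.8,0,0],"spin":0}]'
python3 -c "
from h import *
print(ctrl.sense()['qpos'].round(3))"
```

```text
time_s: 15.65
tool_pos: [133.6, 253.0, 94.3]
orientation: [-3.093, 0.111, 1.523]
wrist_force: [-0.6, 0.5, 1.3]
finger_gap: 0.1
finger_force: 0.0
time_s: 15.9
tool_pos: [147.5, 219.8, 125.3]
orientation: [-3.09, 0.125, 1.529]
wrist_force: [0.6, -0.2, 0.5]
finger_gap: -0.1
finger_force: 0.0
[-0.167  0.656 -1.52   2.459  0.75   0.936 -2.304]
```

```bash

python3 -m inch '[{"hand":0,"travel":[-0.6,0,0.8],"spin":0},{"hand":0,"travel":[-0.6,0,0.8],"spin":0}]'
python3 -m inch '[{"hand":0,"travel":[0,0,0.6],"spin":0},{"hand":0,"travel":[0,-0.8,0],"spin":0}]'
python3 -c "
from h import *
print(ctrl.sense()['qpos'].round(3))"
```

```text
time_s: 16.15
tool_pos: [173.5, 206.1, 96.5]
orientation: [-3.068, 0.16, 1.53]
wrist_force: [0.8, -0.5, 0.1]
finger_gap: -0.1
finger_force: 0.0
time_s: 16.4
tool_pos: [151.0, 220.5, 83.5]
orientation: [-3.052, 0.179, 1.53]
wrist_force: [-0.2, 0.1, 0.1]
finger_gap: 0.4
finger_force: 0.0
[-0.232  0.856 -1.518  2.459  0.87   1.04  -2.462]
```

```bash

python3 -m inch '[{"hand":0,"travel":[-0.8,-0.6,0.2],"spin":0},{"hand":0,"travel":[-0.8,-0.6,0.2],"spin":0},{"hand":0,"travel":[-0.8,-0.6,0.2],"spin":0}]'
python3 -c "
from h import *
s=ctrl.sense();print(s['qpos'].round(3),toolT(s)[:3,2].round(3))"
```

```text
time_s: 16.77
tool_pos: [113.5, 193.4, 131.4]
orientation: [-3.024, 0.23, 1.539]
wrist_force: [-0.2, -0.4, 0.6]
finger_gap: -0.3
finger_force: 0.0
[-0.215  0.666 -1.52   2.459  0.611  0.97  -2.272] [-0.125 -0.223 -0.967]
```

```bash

python3 -m inch '[{"hand":0,"travel":[0.8,0.5,0.7],"spin":0},{"hand":0,"travel":[0,0,0.6],"spin":0},{"hand":0,"travel":[-0.9,0,0.4],"spin":0},{"hand":0,"travel":[-0.9,0,0.4],"spin":0}]'
python3 -c "
from h import *
s=ctrl.sense();print(s['qpos'].round(3),toolT(s)[:3,2].round(3))"
```

```text
time_s: 17.27
tool_pos: [155.2, 180.8, 80.7]
orientation: [-2.995, 0.27, 1.544]
wrist_force: [-1.2, -1.0, 0.3]
finger_gap: 0.2
finger_force: 0.0
[-0.172  0.905 -1.52   2.459  0.8    1.102 -2.377] [-0.153 -0.26  -0.954]
```

```bash

python3 -m inch '[{"hand":0,"travel":[0.7,-1,0],"spin":0},{"hand":0,"travel":[0.7,-1,0],"spin":0},{"hand":0,"travel":[0.6,-1,0.2],"spin":0},{"hand":0,"travel":[0,-1,0.2],"spin":0},{"hand":0,"travel":[0,-1,0],"spin":0},{"hand":0,"travel":[-0.8,0,0.2],"spin":0},{"hand":0,"travel":[-0.8,0,0.2],"spin":0}]'
python3 -c "
from h import *
s=ctrl.sense();print(s['qpos'].round(3),toolT(s)[:3,2].round(3))"
```

```text
time_s: 18.15
tool_pos: [-45.6, 238.0, 91.5]
orientation: [-3.002, 0.297, 1.55]
wrist_force: [1.2, 0.3, -1.0]
finger_gap: -0.3
finger_force: 0.0
[-0.836  0.783 -1.398  2.46   0.678  0.813 -2.817] [-0.145 -0.287 -0.947]
```

```bash

python3 -m inch '[{"hand":0,"travel":[-0.8,0,0.3],"spin":0},{"hand":0,"travel":[-0.6,0.2,0.5],"spin":0},{"hand":0,"travel":[0,0,0.5],"spin":0}]'
python3 -c "
from h import *
s=ctrl.sense();print(s['qpos'].round(3),toolT(s).round(3)[:3,:3].tolist())"
```

```text
time_s: 18.52
tool_pos: [-44.4, 228.0, 85.2]
orientation: [-3.003, 0.343, 1.554]
wrist_force: [0.1, 0.6, -0.2]
finger_gap: -0.3
finger_force: 0.0
[-0.85   0.816 -1.383  2.46   0.668  0.831 -2.817] [[0.016, 0.989, -0.144], [0.942, -0.063, -0.33], [-0.336, -0.13, -0.933]]
```

```bash

python3 -m inch '[{"hand":0,"travel":[-0.6,0.3,0.4],"spin":0},{"hand":0,"travel":[-0.6,0.3,0.4],"spin":0},{"hand":0,"travel":[-0.6,0.3,0.4],"spin":0},{"hand":0,"travel":[-0.6,0.3,0.4],"spin":0}]'
python3 -c "
from h import *
s=ctrl.sense();print(s['qpos'].round(3),toolT(s).round(3)[:3,:3].tolist())"
```

```text
time_s: 19.02
tool_pos: [-0.7, 204.5, 88.2]
orientation: [-3.004, 0.411, 1.562]
wrist_force: [-0.3, -0.5, 0.4]
finger_gap: -0.2
finger_force: 0.0
[-0.698  0.937 -1.521  2.46   0.669  1.016 -2.817] [[0.008, 0.99, -0.14], [0.917, -0.063, -0.395], [-0.4, -0.126, -0.908]]
```

```bash
cat >> h.py <<'E'
def units(*tg):
    s=ctrl.sense(); T=toolT(s); c=T[:3,3]
    for t in tg: print(t,'units',(T[:3,:3].T@(np.array(t,float)-c)/40).round(2).tolist()); c=np.array(t,float)
E
python3 -c "
from h import *
units((60,300,290),(581,120,300),(581,110,48),(579,64,48))"
```

```text
(60, 300, 290) units [0.18, 0.72, -5.74]
(581, 120, 300) units [-4.12, 13.15, -0.28]
(581, 110, 48) units [2.29, 0.81, 5.82]
(579, 64, 48) units [-1.05, 0.02, 0.46]
```

```bash

python3 -m inch '[{"hand":0,"travel":[0.1,0.1,-0.8],"spin":0},{"hand":0,"travel":[0.1,0.1,-1],"spin":0},{"hand":0,"travel":[0,0.1,-1],"spin":0},{"hand":0,"travel":[0,0.1,-1],"spin":0},{"hand":0,"travel":[0,0.2,-1],"spin":0},{"hand":0,"travel":[0,0.1,-0.9],"spin":0},{"hand":0,"travel":[-0.3,1,0],"spin":0},{"hand":0,"travel":[-0.3,1,0],"spin":0}]'
python3 -c "
from h import *
s=ctrl.sense();print(s['qpos'].round(3),toolT(s).round(3)[:3,:3].tolist())
units((581,120,300),(581,110,48))"
```

```text
time_s: 20.02
tool_pos: [138.9, 272.5, 288.4]
orientation: [-3.005, 0.411, 1.562]
wrist_force: [0.3, -0.1, -1.3]
finger_gap: 0.0
finger_force: 0.0
[-0.272  0.576 -1.488  1.966  0.326  1.519 -1.974] [[0.008, 0.99, -0.14], [0.917, -0.063, -0.394], [-0.399, -0.125, -0.908]]
(581, 120, 300) units [-3.53, 11.15, -0.3]
(581, 110, 48) units [2.29, 0.8, 5.82]
```

```bash

python3 -m inch '[{"hand":0,"travel":[-0.3,1,0],"spin":0},{"hand":0,"travel":[-0.3,1,0],"spin":0},{"hand":0,"travel":[-0.3,1,0],"spin":0},{"hand":0,"travel":[-0.3,1,0],"spin":0},{"hand":0,"travel":[-0.3,1,0],"spin":0},{"hand":0,"travel":[-0.3,1,0],"spin":0},{"hand":0,"travel":[-0.3,1,0],"spin":0},{"hand":0,"travel":[-0.3,1,0],"spin":0}]'
python3 -m inch '[{"hand":0,"travel":[-0.4,1,0],"spin":0},{"hand":0,"travel":[-0.4,1,-0.1],"spin":0},{"hand":0,"travel":[-0.3,1,-0.2],"spin":0},{"hand":0,"travel":[0,0.2,0],"spin":0}]'
python3 -c "
from h import *
s=ctrl.sense();print(s['qpos'].round(3),toolT(s).round(3)[:3,:3].tolist())
units((581,112,150),(581,112,48),(579,64,48))"
```

```text
time_s: 21.02
tool_pos: [454.8, 163.2, 285.8]
orientation: [-3.003, 0.412, 1.562]
wrist_force: [-0.0, 1.4, 0.9]
finger_gap: 0.2
finger_force: 0.0
time_s: 21.52
tool_pos: [583.1, 119.0, 297.6]
orientation: [-3.003, 0.411, 1.558]
wrist_force: [-0.4, 0.1, -0.9]
finger_gap: -0.3
finger_force: 0.0
[ 0.155  0.856 -1.319  1.368  0.877  1.948 -1.132] [[0.012, 0.99, -0.144], [0.916, -0.068, -0.394], [-0.4, -0.127, -0.908]]
(581, 112, 150) units [1.32, 0.43, 3.43]
(581, 112, 48) units [1.02, 0.32, 2.31]
(579, 64, 48) units [-1.1, 0.03, 0.48]
```

```bash

python3 -m inch '[{"hand":0,"travel":[0.3,0.1,0.8],"spin":0},{"hand":0,"travel":[0.35,0.1,0.9],"spin":0},{"hand":0,"travel":[0.35,0.12,0.9],"spin":0},{"hand":0,"travel":[0.32,0.11,0.83],"spin":0}]'
python3 -m inch '[{"hand":0,"travel":[0.3,0.1,0.7],"spin":0},{"hand":0,"travel":[0.3,0.1,0.7],"spin":0},{"hand":0,"travel":[0.2,0.06,0.5],"spin":0}]'
python3 -c "
from h import *
s=ctrl.sense();print(s['qpos'].round(3),toolT(s).round(3)[:3,:3].tolist())
units((579,64,48))"
```

```text
time_s: 22.02
tool_pos: [578.5, 114.3, 149.0]
orientation: [-3.002, 0.411, 1.564]
wrist_force: [0.8, -0.8, -1.5]
finger_gap: -0.0
finger_force: 0.0
time_s: 22.4
tool_pos: [578.8, 113.8, 65.9]
orientation: [-3.003, 0.41, 1.564]
wrist_force: [0.3, -0.3, 0.2]
finger_gap: 0.0
finger_force: 0.0
[ 0.15   1.099 -1.213  1.618  1.057  1.662 -1.328] [[0.006, 0.99, -0.141], [0.917, -0.062, -0.394], [-0.399, -0.127, -0.908]]
(579, 64, 48) units [-0.96, 0.14, 0.9]
```

```bash

python3 -m inch '[{"hand":0,"travel":[0.18,0.06,0.41],"spin":0},{"hand":0,"travel":[-0.4,0.01,0.17],"spin":0},{"hand":0,"travel":[-0.4,0.01,0.17],"spin":0},{"hand":0,"travel":[-0.2,0,0.09],"spin":0},{"hand":0,"travel":[0,0,0],"spin":0}]'
python3 - <<'E'
from h import *
s,p,d=snap('scene'); np.savez('/tmp/scene2.npz',p=p,d=d)
s3,p3,d3=snap('side')
print(s['tool_pos'],s['wrist_force'].round(2))
K=np.hstack([cv2.resize(p[100:260,180:310],None,fx=3,fy=3),cv2.resize(p3[100:260,170:300],None,fx=3,fy=3)])
cv2.imwrite('pics/ext2.png',K[:,:,::-1])
E
```

```text
time_s: 23.02
tool_pos: [577.7, 69.2, 50.6]
orientation: [-3.005, 0.41, 1.561]
wrist_force: [-1.3, 0.5, -0.1]
finger_gap: 0.2
finger_force: 0.0
[577.65759918  69.16354925  50.62223093] [-1.27  0.46 -0.06]
```

View pics/ext2.png

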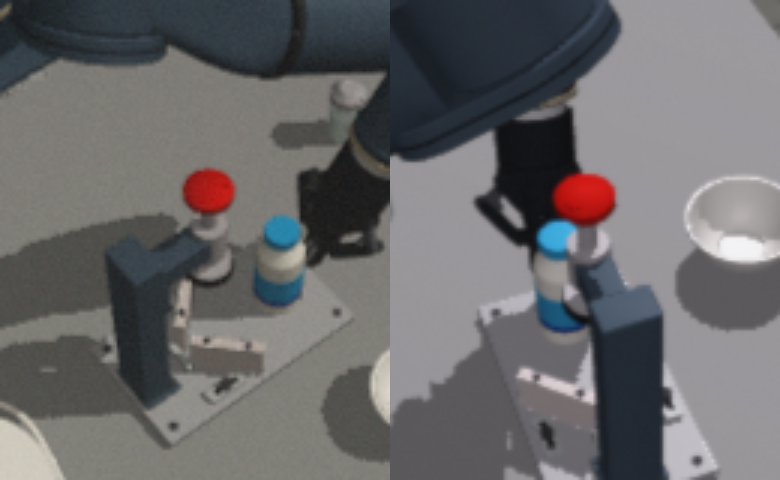

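The fingertips stand a few mm behind the bottle at (280,270 left view), and the arm leans back. I'll check the arm's clearance to the knob before pushing.

```bash
python3 - <<'E'
from h import *
z=np.load('/tmp/scene2.npz'); s=ctrl.sense()
W=cloud('scene',s,z['d']).reshape(-1,3)
s2,p,d=snap('side'); W=np.vstack([W,cloud('side',s,d).reshape(-1,3)])
q=W[(W[:,2]>150)&(W[:,2]<700)&(W[:,0]>150)]
q=q[~((abs(q[:,0]-574)<45)&(q[:,1]<-40)&(q[:,2]<300))]
q=q[~((abs(q[:,0]-578)<30)&(abs(q[:,1]-18)<30)&(q[:,2]<160))]
for zz in range(150,520,30):
    b=q[(q[:,2]>=zz)&(q[:,2]<zz+30)&(abs(q[:,0]-574)<70)]; c=q[(q[:,2]>=zz)&(q[:,2]<zz+30)]
    print(zz,len(b), b[:,1].min().round() if len(b) else None, '|', c[c[:,1].argmin()].round() if len(c) else None)
E
```

```text
150 487 78.0 | [ 168. -664.  151.]
180 517 84.0 | [ 170. -664.  181.]
210 240 96.0 | [612.  96. 226.]
240 205 105.0 | [600. 105. 244.]
270 196 119.0 | [152. -94. 299.]
300 82 131.0 | [ 202. -107.  329.]
330 0 None | [ 218. -116.  358.]
360 54 54.0 | [ 243. -127.  388.]
390 711 -30.0 | [ 330. -140.  420.]
420 1118 -59.0 | [ 381. -152.  449.]
450 978 -98.0 | [ 457. -186.  478.]
480 803 -203.0 | [ 512. -203.  509.]
510 2033 -203.0 | [ 519. -203.  511.]
```

```bash

python3 -m inch '[{"hand":0,"travel":[-0.08,0.08,0.04],"spin":0},{"hand":0,"travel":[-0.08,0,0.04],"spin":0},{"hand":0,"travel":[-0.08,0,0.04],"spin":0},{"hand":0,"travel":[-0.12,0,0.05],"spin":0},{"hand":0,"travel":[-0.14,0,0.06],"spin":0},{"hand":0,"travel":[-0.14,0,0.06],"spin":0},{"hand":0,"travel":[-0.14,0.01,0.06],"spin":0},{"hand":0,"travel":[-0.14,0.01,0.06],"spin":0}]'
python3 -m inch '[{"hand":0,"travel":[-0.14,0,0.06],"spin":0},{"hand":0,"travel":[-0.14,0,0.06],"spin":0},{"hand":0,"travel":[-0.14,0,0.06],"spin":0},{"hand":0,"travel":[-0.14,0,0.06],"spin":0}]'
```

```text
time_s: 24.18
tool_pos: [578.7, 29.5, 49.2]
orientation: [-3.004, 0.41, 1.563]
wrist_force: [0.3, 0.7, -0.6]
finger_gap: -0.1
finger_force: 0.4
time_s: 24.68
tool_pos: [577.2, 5.3, 49.4]
orientation: [-3.004, 0.41, 1.563]
wrist_force: [0.3, 1.5, -0.3]
finger_gap: -0.4
finger_force: 0.4
```

```bash

python3 -m inch '[{"hand":0,"travel":[-0.14,0,0.06],"spin":0},{"hand":0,"travel":[-0.14,0,0.06],"spin":0},{"hand":0,"travel":[-0.1,0,0.04],"spin":0},{"hand":0,"travel":[-0.06,0,0.03],"spin":0}]'
python3 -m inch '[{"hand":0,"travel":[-0.05,0,0.02],"spin":0},{"hand":0,"travel":[-0.05,0,0.02],"spin":0}]'
python3 -m inch '[{"hand":0,"travel":[-0.05,0,0.02],"spin":0},{"hand":0,"travel":[-0.05,0,0.02],"spin":0}]'
```

```text
time_s: 25.18
tool_pos: [576.1, -13.7, 49.6]
orientation: [-3.004, 0.41, 1.563]
wrist_force: [0.4, 0.8, -0.6]
finger_gap: 0.1
finger_force: 0.5
time_s: 25.42
tool_pos: [575.8, -17.7, 49.7]
orientation: [-3.004, 0.41, 1.564]
wrist_force: [0.0, 0.9, -0.7]
finger_gap: -0.4
finger_force: 0.4
time_s: 25.68
tool_pos: [575.6, -22.1, 49.8]
orientation: [-3.004, 0.41, 1.564]
wrist_force: [0.7, 1.1, -0.6]
finger_gap: -0.1
finger_force: 0.4
```

```bash

for i in 1; do python3 -m inch '[{"hand":0,"travel":[-0.04,0,0.02],"spin":0},{"hand":0,"travel":[0,0,0],"spin":0}]'; done
python3 -m inch '[{"hand":0,"travel":[-0.04,0,0.02],"spin":0},{"hand":0,"travel":[0,0,0],"spin":0}]' | grep -E "tool|wrist"
python3 -m inch '[{"hand":0,"travel":[-0.03,0,0.01],"spin":0},{"hand":0,"travel":[0,0,0],"spin":0}]' | grep -E "tool|wrist"
```

```text
time_s: 25.92
tool_pos: [575.4, -24.1, 49.8]
orientation: [-3.004, 0.41, 1.563]
wrist_force: [-0.6, -0.0, 0.2]
finger_gap: 0.5
finger_force: 0.1
tool_pos: [575.3, -25.7, 49.7]
wrist_force: [0.1, 0.8, -0.8]
tool_pos: [575.3, -27.0, 49.8]
wrist_force: [-0.6, 0.7, 0.3]
```

```bash

python3 -m inch '[{"hand":0,"travel":[-0.03,0,0.01],"spin":0},{"hand":0,"travel":[0,0,0],"spin":0}]' | grep -E "tool|wrist"
python3 -m inch '[{"hand":0,"travel":[-0.03,0,0.01],"spin":0},{"hand":0,"travel":[0,0,0],"spin":0}]' | grep -E "tool|wrist"
python3 -m inch '[{"hand":0,"travel":[-0.03,0,0.01],"spin":0},{"hand":0,"travel":[0,0,0],"spin":0}]' | grep -E "tool|wrist"
```

```text
tool_pos: [575.2, -28.3, 49.9]
wrist_force: [-0.0, 1.0, -0.2]
tool_pos: [575.1, -29.6, 50.0]
wrist_force: [-0.7, 0.6, 0.1]
tool_pos: [575.0, -30.8, 50.1]
wrist_force: [-0.1, 0.1, 0.4]
```

```bash

python3 -m inch '[{"hand":0,"travel":[-0.03,0,0.01],"spin":0},{"hand":0,"travel":[0,0,0],"spin":0}]' | grep -E "tool|wrist"
```

```text
tool_pos: [575.0, -31.9, 50.2]
wrist_force: [0.3, 0.2, -0.6]
```

```bash

python3 -m inch '[{"hand":0,"travel":[-0.03,0,0.01],"spin":0},{"hand":0,"travel":[0,0,0],"spin":0}]' | grep -E "tool|wrist"
python3 -m inch '[{"hand":0,"travel":[-0.03,0,0.02],"spin":0},{"hand":0,"travel":[0,0,0],"spin":0}]' | grep -E "tool|wrist"
python3 - <<'E'
from h import *
s,p,d=snap('scene'); W=cloud('scene',s,d)
s2,p2,d2=snap('side'); W2=cloud('side',s2,d2)
for n,P,V in (('scene',p,W),('side',p2,W2)):
    hsv=cv2.cvtColor(P,cv2.COLOR_RGB2HSV); m=(hsv[...,0]>95)&(hsv[...,0]<115)&(hsv[...,1]>150)&(np.hypot(V[...,0]-575,V[...,1]+60)<60)
    for lo,hi,r in ((124,136,19),(30,80,27)):
        q=V[m&(V[...,2]>lo)&(V[...,2]<hi)]; 
        if len(q)>3:
            from scipy.optimize import least_squares
            f=least_squares(lambda c:np.hypot(*(q[:,:2]-c).T)-r,q.mean(0)[:2]-[0,0],loss='soft_l1'); print(n,lo,len(q),q.mean(0).round(1),f.x.round(1))
K=np.hstack([cv2.resize(p[120:240,200:300],None,fx=4,fy=4),cv2.resize(p2[120:240,190:290],None,fx=4,fy=4)])
cv2.imwrite('pics/ext3.png',K[:,:,::-1])
E
```

```text
tool_pos: [574.9, -32.4, 50.3]
wrist_force: [-0.7, 4.7, -0.6]
tool_pos: [575.0, -32.6, 50.2]
wrist_force: [-0.9, 8.6, 0.4]
scene 30 37 [591.5 -87.8  67.1] [573.7 -75.7]
side 30 25 [554.2 -93.3  71.6] [573.3 -75.4]
```

View pics/ext3.png

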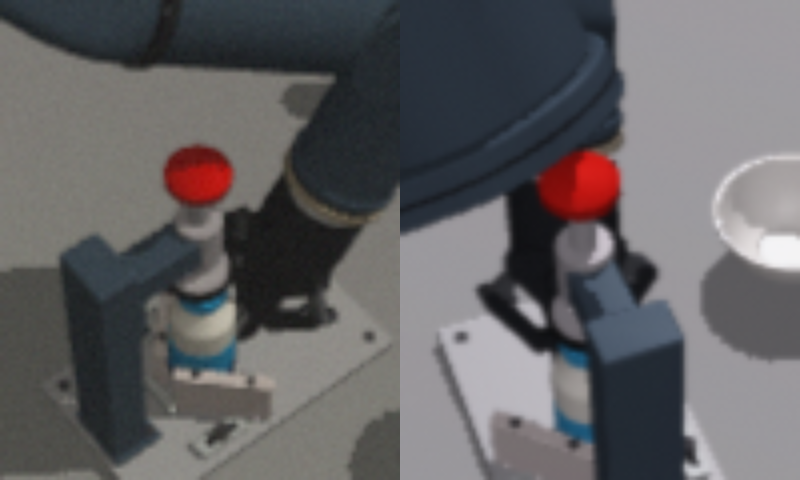

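The force rose to 8.6 N with almost no side force, and both views show the bottle upright under the ram (scene (200,330), side (573,380)). I'll give way slightly sideways, then settle.

```bash

python3 -m inch '[{"hand":0,"travel":[0,-0.02,0],"spin":0},{"hand":0,"travel":[0,0,0],"spin":0},{"hand":0,"travel":[0,0,0],"spin":0}]' | grep -E "time|tool|wrist"
python3 -m inch '[{"hand":0,"travel":[0,0,0],"spin":0}]' | grep -E "tool|wrist"
```

```text
time_s: 28.4
tool_pos: [574.7, -32.6, 50.2]
wrist_force: [1.5, 8.6, -1.1]
tool_pos: [574.7, -32.6, 50.2]
wrist_force: [2.7, 9.2, -1.3]
```

```bash

python3 -m inch '[{"hand":0,"travel":[0.05,0.01,-0.02],"spin":0},{"hand":0,"travel":[0.2,0,-0.09],"spin":0},{"hand":0,"travel":[0.5,0,-0.22],"spin":0},{"hand":0,"travel":[0.5,0,-0.22],"spin":0},{"hand":0,"travel":[0.35,0,-0.15],"spin":0},{"hand":0,"travel":[-0.2,-0.06,-0.45],"spin":0},{"hand":0,"travel":[-0.37,-0.12,-0.84],"spin":0},{"hand":0,"travel":[-0.37,-0.12,-0.84],"spin":0}]'
python3 -m inch '[{"hand":0,"travel":[-0.37,-0.12,-0.84],"spin":0},{"hand":0,"travel":[-0.37,-0.12,-0.84],"spin":0},{"hand":0,"travel":[-0.37,-0.12,-0.84],"spin":0},{"hand":0,"travel":[-0.37,-0.12,-0.84],"spin":0},{"hand":0,"travel":[-0.37,-0.12,-0.84],"spin":0},{"hand":0,"travel":[-0.1,-0.03,-0.25],"spin":0}]'
python3 - <<'E'
from h import *
s,p,d=snap('scene'); W=cloud('scene',s,d)
s2,p2,d2=snap('side'); W2=cloud('side',s2,d2)
from scipy.optimize import least_squares
print(s['qpos'].round(3))
for n,P,V in (('scene',p,W),('side',p2,W2)):
    hsv=cv2.cvtColor(P,cv2.COLOR_RGB2HSV); m=(hsv[...,0]>95)&(hsv[...,0]<115)&(hsv[...,1]>150)&(np.hypot(V[...,0]-575,V[...,1]+70)<50)
    q=V[m&(V[...,2]>30)&(V[...,2]<80)]
    if len(q)>3: f=least_squares(lambda c:np.hypot(*(q[:,:2]-c).T)-27,q.mean(0)[:2],loss='soft_l1'); print(n,len(q),f.x.round(1))
units((566,-78,345),(566,-78,318))
E
```

```text
time_s: 29.52
tool_pos: [578.5, 34.5, 146.1]
orientation: [-3.004, 0.41, 1.563]
wrist_force: [0.1, 0.0, -0.2]
finger_gap: 0.1
finger_force: 0.0
time_s: 30.28
tool_pos: [577.7, 35.3, 343.4]
orientation: [-3.007, 0.409, 1.562]
wrist_force: [0.2, 0.0, -0.2]
finger_gap: 0.1
finger_force: 0.0
[ 0.305  0.761 -1.319  1.393  0.853  1.942 -0.977]
scene 33 [574.1 -74.8]
side 24 [573.6 -74.8]
(566, -78, 345) units [-2.63, -0.13, 1.08]
(566, -78, 318) units [0.27, 0.08, 0.61]
```

```bash

python3 -m inch '[{"hand":0,"travel":[-0.5,-0.03,0.2],"spin":0},{"hand":0,"travel":[-0.7,-0.03,0.29],"spin":0},{"hand":0,"travel":[-0.7,-0.03,0.29],"spin":0},{"hand":0,"travel":[-0.7,-0.04,0.29],"spin":0},{"hand":0,"travel":[0,0,0],"spin":0}]'
python3 -c "
from h import *
s=ctrl.sense();print(s['qpos'].round(3),toolT(s).round(3)[:3,:3].tolist())
units((566,-78,322),(566,-78,318),(566,-78,316))"
```

```text
time_s: 31.0
tool_pos: [565.6, -79.9, 341.9]
orientation: [-3.002, 0.411, 1.56]
wrist_force: [-0.3, 0.3, 0.3]
finger_gap: -0.2
finger_force: 0.0
[ 0.531  0.735 -1.357  1.48   0.891  1.895 -0.838] [[0.01, 0.99, -0.144], [0.916, -0.066, -0.395], [-0.4, -0.128, -0.908]]
(566, -78, 322) units [0.24, 0.07, 0.43]
(566, -78, 318) units [0.04, 0.01, 0.09]
(566, -78, 316) units [0.02, 0.01, 0.05]
```

```bash

python3 -m inch '[{"hand":0,"travel":[0.12,0.04,0.22],"spin":0},{"hand":0,"travel":[0.1,0.03,0.22],"spin":0},{"hand":0,"travel":[0,0,0],"spin":0}]' | grep -E "tool|wrist"
python3 -m inch '[{"hand":0,"travel":[0.02,0.01,0.05],"spin":0},{"hand":0,"travel":[0.02,0.01,0.05],"spin":0}]' | grep -E "tool|wrist"
python3 -m inch '[{"hand":0,"travel":[0.02,0.01,0.05],"spin":0},{"hand":0,"travel":[0,0,0],"spin":0}]' | grep -E "tool|wrist"
```

```text
tool_pos: [566.4, -75.3, 322.1]
wrist_force: [0.4, 0.4, -0.3]
tool_pos: [566.9, -75.7, 319.0]
wrist_force: [-0.4, 0.1, 0.1]
tool_pos: [566.9, -76.1, 316.6]
wrist_force: [0.4, -0.3, 0.3]
```

```bash

python3 -m inch '[{"hand":0,"travel":[0.02,0.01,0.05],"spin":0},{"hand":0,"travel":[0.02,0.01,0.05],"spin":0}]' | grep -E "tool|wrist"
python3 -m inch '[{"hand":0,"travel":[0.02,0.01,0.05],"spin":0},{"hand":0,"travel":[0.02,0.01,0.05],"spin":0}]' | grep -E "tool|wrist"
python3 -m inch '[{"hand":0,"travel":[0.02,0.01,0.05],"spin":0},{"hand":0,"travel":[0.02,0.01,0.05],"spin":0}]' | grep -E "tool|wrist"
```

```text
tool_pos: [567.2, -76.2, 312.5]
wrist_force: [-0.8, -0.6, 3.3]
tool_pos: [567.3, -76.2, 308.0]
wrist_force: [-1.4, 1.6, 4.1]
tool_pos: [567.6, -76.4, 303.6]
wrist_force: [-2.3, 1.2, 4.0]
```

```bash

python3 -m inch '[{"hand":0,"travel":[0.02,0.01,0.05],"spin":0},{"hand":0,"travel":[0.01,0,0.03],"spin":0},{"hand":0,"travel":[0,0,0],"spin":0}]' | grep -E "tool|wrist"
python3 -m inch '[{"hand":0,"travel":[0.01,0,0.03],"spin":0},{"hand":0,"travel":[0.01,0.01,0.03],"spin":0},{"hand":0,"travel":[0,0,0],"spin":0}]' | grep -E "tool|wrist"
python3 -m inch '[{"hand":0,"travel":[0.01,0,0.03],"spin":0},{"hand":0,"travel":[0,0,0],"spin":0}]' | grep -E "tool|wrist"
```

```text
tool_pos: [567.6, -76.6, 300.2]
wrist_force: [-2.4, 2.9, 4.2]
tool_pos: [567.7, -76.7, 298.2]
wrist_force: [-2.9, 3.0, 9.8]
tool_pos: [567.7, -76.7, 297.5]
wrist_force: [-1.7, 3.2, 12.6]
```

```bash

python3 -m inch '[{"hand":0,"travel":[0.01,0,0.03],"spin":0},{"hand":0,"travel":[0,0,0],"spin":0}]' | grep -E "tool|wrist"
python3 -m inch '[{"hand":0,"travel":[0.01,0.01,0.03],"spin":0},{"hand":0,"travel":[0,0,0],"spin":0}]' | grep -E "tool|wrist"
python3 -m inch '[{"hand":0,"travel":[0.01,0,0.03],"spin":0},{"hand":0,"travel":[0,0,0],"spin":0}]' | grep -E "tool|wrist"
python3 -m inch '[{"hand":0,"travel":[0.01,0.01,0.03],"spin":0},{"hand":0,"travel":[0,0,0],"spin":0}]' | grep -E "tool|wrist"
```

```text
tool_pos: [567.6, -76.7, 296.4]
wrist_force: [-2.4, 3.6, 14.4]
tool_pos: [567.7, -76.7, 295.1]
wrist_force: [-2.6, 4.2, 15.4]
tool_pos: [567.6, -76.7, 293.9]
wrist_force: [-3.0, 4.5, 15.1]
tool_pos: [567.7, -76.8, 292.6]
wrist_force: [-3.3, 4.4, 14.4]
```

```bash

python3 -m inch '[{"hand":0,"travel":[0.01,0,0.02],"spin":0},{"hand":0,"travel":[0,0,0],"spin":0}]' | grep -E "tool|wrist"
python3 -m inch '[{"hand":0,"travel":[0.01,0,0.02],"spin":0},{"hand":0,"travel":[0,0,0],"spin":0}]' | grep -E "tool|wrist"
```

```text
tool_pos: [567.7, -76.8, 291.9]
wrist_force: [-4.5, 5.2, 16.5]
tool_pos: [567.7, -76.7, 291.8]
wrist_force: [-2.7, 5.3, 21.1]
```

Force rose to 21 N with no more travel, so the cap is on its stop. Now I let the knob come back up.

```bash

python3 -m inch '[{"hand":0,"travel":[-0.03,-0.01,-0.07],"spin":0},{"hand":0,"travel":[-0.05,-0.01,-0.11],"spin":0},{"hand":0,"travel":[-0.05,-0.02,-0.11],"spin":0},{"hand":0,"travel":[-0.05,-0.02,-0.11],"spin":0},{"hand":0,"travel":[-0.1,-0.03,-0.22],"spin":0},{"hand":0,"travel":[-0.2,-0.06,-0.45],"spin":0},{"hand":0,"travel":[-0.3,-0.1,-0.68],"spin":0},{"hand":0,"travel":[0,0,0],"spin":0}]'
python3 -m inch '[{"hand":0,"travel":[0.5,0,-0.22],"spin":0},{"hand":0,"travel":[0.7,0,-0.3],"spin":0},{"hand":0,"travel":[0.7,0,-0.3],"spin":0},{"hand":0,"travel":[0.7,0,-0.3],"spin":0},{"hand":0,"travel":[0.5,0,-0.22],"spin":0},{"hand":0,"travel":[0,0,0],"spin":0}]'
python3 - <<'E'
from h import *
from scipy.optimize import least_squares
s,p,d=snap('scene'); W=cloud('scene',s,d)
s2,p2,d2=snap('side'); W2=cloud('side',s2,d2)
for n,P,V in (('scene',p,W),('side',p2,W2)):
    hsv=cv2.cvtColor(P,cv2.COLOR_RGB2HSV); m=(hsv[...,0]>95)&(hsv[...,0]<115)&(hsv[...,1]>150)&(np.hypot(V[...,0]-575,V[...,1]+70)<50)
    q=V[m&(V[...,2]>30)&(V[...,2]<80)]
    f=least_squares(lambda c:np.hypot(*(q[:,:2]-c).T)-27,q.mean(0)[:2],loss='soft_l1'); print(n,len(q),f.x.round(1), 'cap max z',V[m][:,2].max())
    red=((hsv[...,0]<8)|(hsv[...,0]>172))&(hsv[...,1]>150)&(hsv[...,2]>90)&(np.hypot(V[...,0]-575,V[...,1]+76)<40)
    print('knob z',np.percentile(V[red][:,2],90))
    for nm,c in (('bowl',(783,52)),('shaker',(448,247)),('plate',(558,-412))):
        q=V[(np.hypot(V[...,0]-c[0],V[...,1]-c[1])<(75 if nm!='plate' else 150))&(V[...,2]>8)&(V[...,2]<100)]
        print(nm,((q.min(0)+q.max(0))/2).round() if len(q) else None)
K=np.hstack([cv2.resize(p[120:240,200:300],None,fx=4,fy=4),cv2.resize(p2[120:240,190:290],None,fx=4,fy=4)])
cv2.imwrite('pics/ext4.png',K[:,:,::-1])
E
```

```text
time_s: 36.12
tool_pos: [567.3, -77.3, 369.6]
orientation: [-3.007, 0.41, 1.562]
wrist_force: [0.3, 0.1, -0.1]
finger_gap: -0.0
finger_force: 0.0
time_s: 36.88
tool_pos: [575.3, 58.5, 366.1]
orientation: [-3.003, 0.41, 1.566]
wrist_force: [-0.6, -0.7, 0.2]
finger_gap: -0.5
finger_force: 0.0
scene 33 [573.9 -75.2] cap max z 162.3207596629809
knob z 293.2964082562536
bowl [783.  43.  31.]
shaker [449. 248.  47.]
plate [ 557. -406.   17.]
side 25 [573.1 -75.1] cap max z 160.64887735103002
knob z 293.98736146755175
bowl [784.  43.  31.]
shaker [445. 245.  48.]
plate [ 557. -406.   18.]
```

View pics/ext4.png

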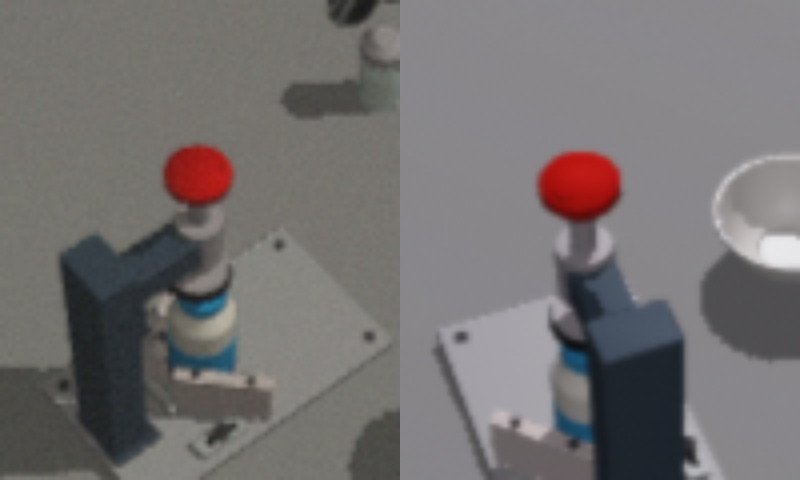

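The final views show the capped bottle upright in the vee (scene (202,330), side (573,390)). The knob is back up at z = 293, and the bowl, shaker and plate haven't moved.

```bash
python3 -c "
from rig import ctrl
print(ctrl.finish_job())"
```

```text
the job is handed in; nothing more can be done
None
```

I handed the job in at about 37 s: the bottle stands in the vee after a push of about 9 N, the cap went down to its stop at 21 N on the knob, the knob is back up, and the plate, bowl and shaker stayed put; while leaning the tool near the robot's base, the wrist force once reached about 29 N, probably from brushing the base, which cleared on the next move.

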